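# Unpin the sample case, try its lid and hold it open

## Robot

A 6-joint arm with a two-finger parallel gripper is mounted at the origin on a cart in front of the work surface, level with it; the furniture and walls round the work are solid. World frame = base frame: x ahead of the robot, y to its left, z up, the work surface at z = 0. Lengths are in m, angles in rad, forces in N, time in s.
With the tool pointing down it reaches from about 0.35 to 0.775 m from the base axis. Payload 5.5 kg.
Tool frame: the origin (TCP) lies at the very end of the fingers, on their centre line; the grasp point (between the pads) lies 19 mm behind it; x points along the fingers, y is the direction in which the jaws open and shut, and the axes are right-handed (so a half turn about x gives the same grasp; the last joint's range is limited). The gripper opens to 85 mm and grips with 20 to 120 N. Pads are 22 mm wide; open, the fingers measure 114 mm over their backs; the gripper's body (76 mm by 85 mm) begins 54 mm behind the grasp point. The pads swing forward as they close: fully open they stand 13 mm farther back than shut.
Start: joints at [1.204, 0.313, 0.046, 1.304, 0, 1.431], TCP at [0.129, 0.56, 0.231] pointing down, gripper open.
Joint ranges: [-2.76, 2.76], [-0.86, 1.69], [-1.03, 1.26], [-2.2, 2.34], [-1.47, 1.5], [-3.14, 3.14]. Speed limits (rad/s): [2.57, 2.57, 3.14, 3.14, 3.14, 3.14].

## Interface

Orientations are given as a unit quaternion [w, x, y, z].
In Python, from workcell import readout, cams, env, finder gives the robot as it stands.
- The arm moves only by the tool drive_tool, never from a script. Its argument "moves" is a list that holds one entry, the list of rows, each a list of 7 numbers: the shift along the tool's x, y, z in m, then the turn, a rotation vector about the tool's x, y, z in rad, then the closure in counts, from 0 (fully open) to 255 (shut). A call has exactly 5 rows; each row is the pose to reach, as a shift and turn from the pose measured when the call began, along the tool's axes at that moment; what a row does not reach only later rows make up. A row lasts 1/8 s, in which the tool goes at most 62.5 mm and 10.7 degrees, less where a joint would pass 70% of its speed; a pose out of reach is approached as far as the arm can. A call with a gripper value outside its range is refused whole. The fingers move at their own pace and stop on an object; "squeeze" is the grip in N (left out, the last holds). Time passes only in rows, so rows that repeat a pose let the fingers close, or fill a call up. It gives the time, the measured TCP pose, the force and the opening at its end, in the units of the state.
- readout.get_state(): the state, without advancing time (a new reading comes with each control period).
- cams.read_camera(name): name is "scene" or "top"; returns the picture (420x560x3 uint8, blue, green, red); there is no depth.
- cams.camera_params(name): a dict with "mtx" (3x3 intrinsics, pixels), "R" (3x3) and "t" (3): a world point X has camera coordinates R X + t. Camera axes: x right, y down, z forward; pixel columns grow to the right and rows downward; lengths in m; the calibration is good to about 2 mm. A picture is of the moment at which its call begins. camera_params takes no time and is no camera call.
- env.hand_in(): hands the job in, once; it reports no verdict.
Trained networks look in the newest picture that a camera, given by its name, has taken for a name from the list of things; names that differ only in an ending like _2 or _b are one class to them, and where a whole thing is asked for, a point or a joint stands for the part that bears it (a point fixed in the world has none). Each returns a list of dicts, best first, with "conf" (0 to 1); they miss things now and then, are a little off and sometimes report something else, mostly with a low value. They report only what shows in the picture. A call takes as long as a camera call.
- finder.regions_of(camera, name): "pixels" (420x560 bool, what is visible of it) and "point" ([column, row] in pixels, amid what is visible of it).
The state is a dict: "clock": time; "joint_pos": joint angles; "qvel": joint speeds; "tau": joint torques, N m; "tcp_pos": TCP position; "orientation": TCP orientation; "wrist_force": force on the tool from outside, world axes, zero at the start; "ft_torque": the same for the moment, N m; "finger_gap": finger opening in m.
Only numpy, scipy, OpenCV 4.12 (cv2) and the standard library are available. Lean on these libraries where they do the work, as an engineer would, in place of code of your own. Each camera call takes 0.05 s, during which the arm holds its last target.

## Task

Draw the locking pin out of the lug on the front of the sample case, lay it in the open notch on the case's right-hand side and let go of it. Then tug the lid upwards by its handle, before touching the slide, to learn whether the hidden catch has it; if it is caught, let it down and push the slide on the front fully across to its right-hand end, which lets it go (if it is not caught, that would catch it). Lift the lid to at least 45 degrees and finish while holding it up there, still, by its handle, without disturbing the other things on the bench.

Things in the scene. Friction and masses are not known exactly. Their poses are not given: they have to be found in the camera images.
- case: aluminium sample case fixed to the bench, 150 mm deep, 220 mm wide, 85 mm high with lid shut. Origin: centre of its underside; x to its back (hinge side), y to its left, z up; all its parts turn with it. On its front, at case x -75..-99, y -66..-103, z 50..80 mm, a three-plate lug with a 10 mm bore along y (at x -87, z 64) through which the pin locks the lid.
- pin: steel locking pin: shank 8 mm thick, 62 mm long; round knob 20 mm thick, 26 mm long. Origin: knob centre; y axis along the pin, shank from y +13 to +75 mm. Lies level in the lug's bore, knob at the case's right (case x -87, y -135, z 63 mm), tip at case y -60; may roll. It is out of the lug after 45 mm, and past the case's end wall after 50 mm, straight along the case's -y.
- notch (a point): middle of the notch's floor, on the right end of the case, at case x -30, y -139, z 45 mm; axes as the case's. The notch is a trough along y, open above, 14 mm wide inside, 58 mm long (y +-29), walls 20 mm high; its +y end meets the case. The shank lies in it pointing at the case, knob outside its -y end: knob centre then 40 to 70 mm (best 52) along -y from here, 4 mm above the floor.
- lid (a joint): lid angle in rad: 0 shut, grows as the front rises, stop at 1.3. The lid weighs about 0.35 kg and falls shut when let go. With the pin out, a caught lid still lifts by about 0.04 rad (8 mm at the handle) and then stops hard; a lid that is not caught lifts freely.
- lid_handle (a point): middle of the lid's handle, a round bar 12 mm thick and 68 mm long along the case's y, 45 mm in front of the lid's front edge in the plane of the lid, so that a finger fits behind it; with the lid shut at case x -120, y 0, z 75 mm. Axes turn with the lid. Held between two fingers pointing down, the bar turns in the grip as the lid rises.
- lid_hinge (a point): middle of the hinge line, at case x +75, y 0, z 66 mm; the lid turns about the case's y. The handle bar is 195 mm from it.
- slide (a joint): travel of the catch's slide in m: 0 at its left end (starts at 0 to 0.003), 0.030 at its right end (towards the case's -y). Friction about 2.5 N; stays where left. Which end catches the lid differs from case to case and cannot be seen: if the lid is caught at the left end it is free at the right end, and the other way about.
- slide_thumb (a point): centre of the slide's thumb piece on the left of the case's front, a grey upright block 14 mm wide (y), 22 mm deep (x) and 50 mm high, its top 84 mm above the bench and this point 14 mm below its top; with the slide at 0 at case x -98, y 98, z 70 mm. Nothing stands beyond its left side.
- timer: small flat white bench timer, 62x66x18 mm, lying to the right near the front; bystander. Origin: centre of its underside.
- dropper: brown dropper bottle, 33 mm wide and 102 mm high, standing behind the case; bystander. Origin: centre of its underside.
- tube: capped 50 ml centrifuge tube, 34 mm wide and 112 mm high, standing behind the right end of the case; bystander. Origin: centre of its underside.
- beaker: small beaker, 47 mm wide and 48 mm high, standing far to the right near the front; bystander. Origin: centre of its underside.
- tape: white roll of tape, 70 mm across and 12 mm high, lying to the left near the front; bystander. Origin: centre of its underside.
- forceps: steel forceps, 123 mm long, 9 mm high, lying near the front edge right of the case; bystander. Origin: centre of its underside.

How it is judged:
On the way, in this order (a step that is already met when the one before it is completed fails the run):
1. the pin lies in the side notch, let go (x of pin in the frame of notch between -0.006 and 0.006 m and z of pin in the frame of notch between -0.001 and 0.008 m and y of pin in the frame of notch between -0.07 and -0.04 m and angle between the y axis of pin and the y axis of case, either way round below 0.15 rad and contact force between the fingers and pin below 0.1 N and value of joint lid below 0.015 rad), for 0.2 s.
2. the lid is tugged up by its handle while the slide is still at its left end (value of joint lid above 0.02 rad and value of joint slide below 0.008 m and contact force between the fingers and lid above 1 N and distance between the grasp point and lid_handle below 0.045 m), for 0.1 s.
3. the lid is up at 45 degrees or more (value of joint lid above 0.77 rad), for 0.2 s.
At the end, for the whole second after the job is handed in: the fingers hold the lid (over 1 N, within 45 mm of its handle's middle) at 0.77 rad or more, still (under 0.05 rad/s); the pin lies free and at rest in the notch: within 0.15 rad, knob centre within 6 mm of its middle line, under 8 mm above its floor, 40 to 70 mm out along -y (value of joint lid above 0.77 rad and velocity of joint lid between -0.05 and 0.05 rad/s and contact force between the fingers and lid above 1 N and distance between the grasp point and lid_handle below 0.045 m and x of pin in the frame of notch between -0.006 and 0.006 m and z of pin in the frame of notch between -0.001 and 0.008 m and y of pin in the frame of notch between -0.07 and -0.04 m and angle between the y axis of pin and the y axis of case, either way round below 0.15 rad and contact force between the fingers and pin below 0.1 N and linear speed of pin below 0.02 m/s); the arm keeps its last pose, push and grip.
It fails at once if another thing on the bench was moved over 30 mm or tipped (distance of any of timer, dropper, tube, beaker, tape, forceps from where it was at the start of the episode above 0.03 m or angle between any of dropper, tube, beaker's own z axis and vertical above 0.5 rad).
It also fails if it takes over 64 s, if anything falls off the work surface, if the arm or the gripper's body presses on something with over 40 N, if the wrist force passes 120 N, or if a joint passes its speed limit or range.

## Working session

There is one attempt and no reset: what is moved stays moved. The work goes in short steps, Python scripts to look and compute and a tool call to move; the robot and the scene stay as the last step left them, time stands still between calls to the robot, and variables do not carry over. Pictures are saved under pics/ and viewed, and the job is handed in when it is done.

Besides the shell and the picture viewer there is one more tool, called as name(argument=value, ...), one argument or row to a line, values as JSON. drive_tool: Moves the arm, as the interface text tells. Its arguments: {"type":"object","properties":{"moves":{"type":"array"},"squeeze":{"type":"number"}},"required":["moves"]}

```bash
ls; mkdir -p pics
python3 - <<'E'
from workcell import readout, cams, env, finder
import cv2
print(readout.get_state())
for n in ["scene","top"]:
    im=cams.read_camera(n); cv2.imwrite(f"pics/{n}0.png",im)
    p=cams.camera_params(n); print(n,p)
E
```

```text
pics
{'clock': 0.0, 'joint_pos': array([ 1.20438869e+00,  3.14021020e-01,  4.49780937e-02,  1.30361030e+00,
       -2.21213021e-05,  1.43119763e+00]), 'qvel': array([-0.00127408, -0.00041883, -0.00148901, -0.00036814, -0.00189595,
       -0.00022989]), 'tau': array([ 6.35939086e-04, -4.80623960e+01,  2.98533064e+01,  1.91197061e-02,
       -1.25772804e-04,  3.65045977e-06]), 'tcp_pos': array([0.12912804, 0.55978276, 0.23039679]), 'orientation': array([ 0.70240769,  0.07937969,  0.70272121, -0.08065483]), 'wrist_force': array([-0.02527623,  0.44724581, -0.70350842]), 'ft_torque': array([ 0.02272114, -0.04154686, -0.08187724]), 'finger_gap': 0.08551309665355863}
scene {'mtx': array([[384.69039536,   0.        , 279.12957054],
       [  0.        , 384.69039536, 201.08771983],
       [  0.        ,   0.        ,   1.        ]]), 'R': array([[ 0.74645438, -0.66501814, -0.02359496],
       [-0.41826594, -0.44131755, -0.79390958],
       [ 0.51755141,  0.60248625, -0.60757786]]), 't': array([-0.41666123,  0.31551485,  0.73058976])}
top {'mtx': array([[512.75078447,   0.        , 280.57003498],
       [  0.        , 512.75078447, 217.97330628],
       [  0.        ,   0.        ,   1.        ]]), 'R': array([[ 0.02866533, -0.99948882,  0.01415598],
       [-0.9953809 , -0.0298399 , -0.09124939],
       [ 0.09162516, -0.0114749 , -0.99572745]]), 't': array([0.00255754, 0.59518345, 1.44032001])}
```

View pics/scene0.png

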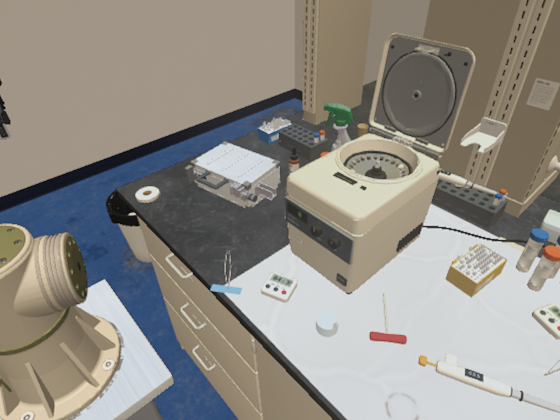

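View pics/top0.png

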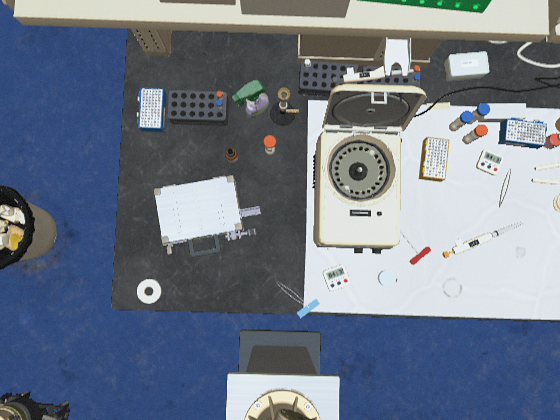

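The top view shows the case at about (200,210), with the handle at (204,245) and the pin and lug at about (240,235). The notch is at (250,211) and the thumb at about (168,245). The timer is at (335,278), the forceps at (298,298) and the tape at (149,291).

```bash
cat > h.py <<'E'
import numpy as np,cv2
from workcell import readout,cams,env,finder
def proj(n,X):
    p=cams.camera_params(n); X=np.atleast_2d(X); c=X@p["R"].T+p["t"]; u=c@p["mtx"].T
    return u[:,:2]/u[:,2:]
def onplane(n,uv,z):
    p=cams.camera_params(n); d=p["R"].T@np.linalg.inv(p["mtx"])@np.array([uv[0],uv[1],1.]); o=-p["R"].T@p["t"]
    return o+d*(z-o[2])/d[2]
def tri(uvs):
    A=[];b=[]
    for n,uv in uvs.items():
        p=cams.camera_params(n); d=p["R"].T@np.linalg.inv(p["mtx"])@np.array([uv[0],uv[1],1.]); d/=np.linalg.norm(d); o=-p["R"].T@p["t"]
        P=np.eye(3)-np.outer(d,d); A.append(P); b.append(P@o)
    A=np.vstack(A);b=np.hstack(b); x,r,_,_=np.linalg.lstsq(A,b,rcond=None); return x,r**.5
E
python3 - <<'E'
from h import *
res={}
for n in ["scene","top"]:
    im=cams.read_camera(n)
    for t in ["case","pin","lid","lid_handle","slide_thumb","timer","dropper","tube","tape","forceps"]:
        r=finder.regions_of(n,t)
        for d in r[:2]: print(n,t,round(d["conf"],2),np.round(d["point"],1),d["pixels"].sum())
        if r: res[n+t]=r[0]["pixels"]
np.savez("m.npz",**res)
for n in ["scene","top"]:
    im=cv2.imread(f"pics/{n}0.png")
    c=(235,180) if n=="scene" else (208,218)
    s=im[c[1]-50:c[1]+50,c[0]-65:c[0]+65]
    cv2.imwrite(f"pics/{n}z.png",cv2.resize(s,None,fx=6,fy=6,interpolation=cv2.INTER_CUBIC))
E
```

```text
scene case 0.88 [237.3 174.9] 4176
scene case 0.37 [292.4 163. ] 189
scene pin 0.47 [248.5 194.3] 106
scene lid 0.7 [236.5 165.5] 2616
scene lid_handle 0.82 [233.9 170.4] 2669
scene lid_handle 0.47 [280.1 285.1] 740
scene slide_thumb 0.48 [189.6 172.1] 156
scene timer 0.75 [278.7 285.2] 751
scene dropper 0.67 [293.1 162.1] 225
scene tape 0.73 [150.6 195.8] 318
top case 0.65 [199.6 211.8] 5181
top pin 0.61 [247.4 233.7] 64
top lid 0.59 [199.8 212. ] 4805
top lid 0.43 [199.3 215.7] 5401
top lid_handle 0.8 [197.8 208.7] 4638
top lid_handle 0.56 [269.2 139.4] 163
top timer 0.64 [338.2 279.7] 491
top timer 0.45 [195.2 212.9] 5225
top dropper 0.68 [230.3 153.1] 135
top tube 0.48 [266.  141.8] 200
top tape 0.8 [153.9 289.4] 464
top forceps 0.7 [169.8 247.2] 73
top forceps 0.39 [196.5 207.6] 4682
```

View pics/scenez.png

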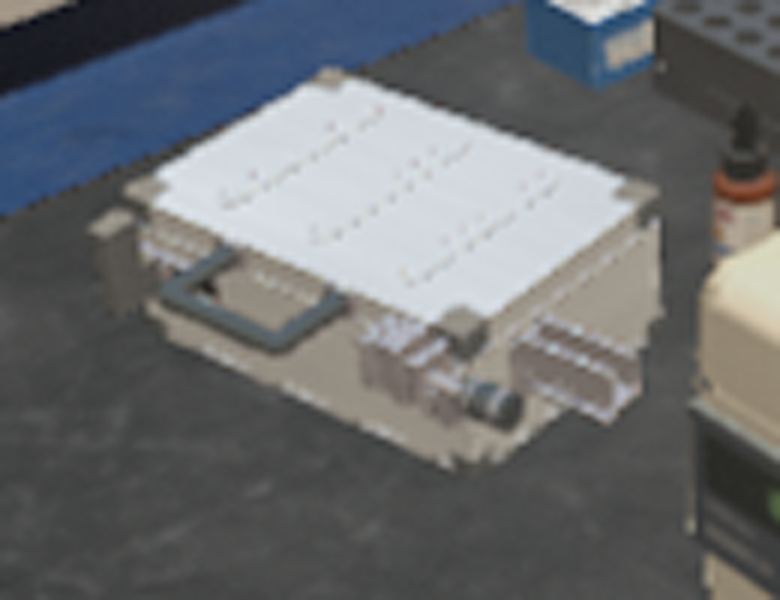

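View pics/topz.png

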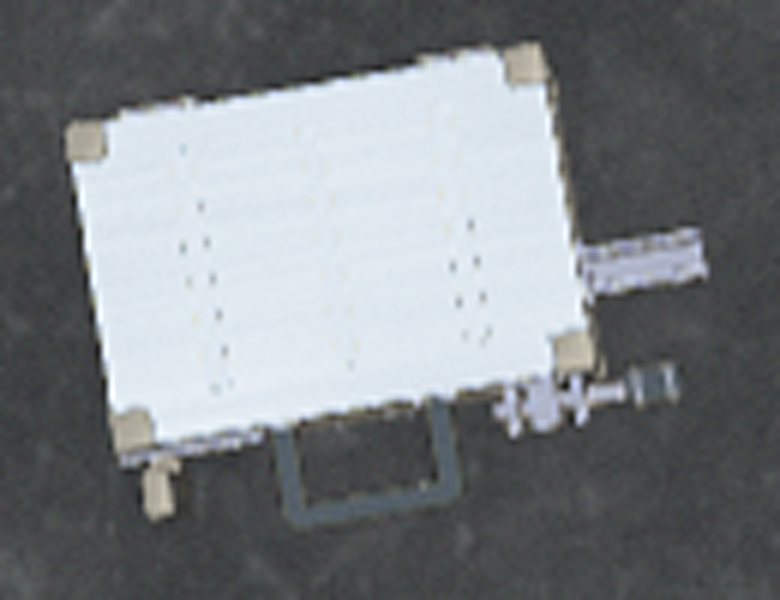

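```bash
cat > fit.py <<'E'
from h import *
from scipy.optimize import least_squares
def w(c,p):
    c=np.atleast_2d(c)*1e-3; C,S=np.cos(p[2]),np.sin(p[2])
    return np.c_[p[0]+C*c[:,0]-S*c[:,1],p[1]+S*c[:,0]+C*c[:,1],c[:,2]+(p[3] if len(p)>3 else 0)]
K=[("top",(68,125),(75,110,85)),("top",(543,42),(75,-110,85)),("top",(595,370),(-75,-110,85)),("top",(120,445),(-75,110,85)),
("top",(372,508),(-120,0,75)),("top",(655,386),(-87,-135,63)),("top",(705,255),(-30,-168,65)),("top",(160,490),(-98,98,84)),
("scene",(333,70),(75,110,85)),("scene",(657,190),(75,-110,85)),("scene",(470,350),(-75,-110,83)),("scene",(130,188),(-75,110,85)),
("scene",(495,403),(-87,-135,63)),("scene",(113,222),(-98,98,84)),("scene",(222,320),(-120,0,75))]
off={"top":(143,168),"scene":(170,130)}
def res(p,which=("top","scene")):
    r=[]
    for n,uv,c in K:
        if n in which:
            m=np.array(uv)/6-0.4+np.array(off[n]); r.append(proj(n,w(c,p))[0]-m)
    return np.array(r)
if __name__=="__main__":
  for wh in [("top","scene"),("top",),("scene",)]:
    s=least_squares(lambda p:res(p,wh).ravel(),[.6,.2,0.1],loss="soft_l1")
    print(wh,s.x); print(np.round(res(s.x,wh),1).tolist())
    if len(wh)==2: np.save("case.npy",s.x)
    P=s.x
    for nm,c in [("knob",(-87,-135,63)),("notch",(-30,-139,45)),("thumb",(-98,98,70)),("handle",(-120,0,75))]: print(nm,w(c,P)[0].round(4))
E
python3 fit.py
```

```text
('top', 'scene') [0.60894221 0.24897463 0.19940895]
[[-0.0, 0.0], [-0.2, 0.6], [-0.1, -0.7], [-0.5, 0.4], [0.5, -0.6], [0.0, -0.1], [-0.1, -0.4], [-1.5, 0.5], [0.7, 0.4], [1.1, 0.8], [-0.7, -1.3], [0.1, 0.8], [-0.2, 1.1], [-0.1, 0.0], [0.4, 0.6]]
knob [0.5504 0.0994 0.063 ]
notch [0.6071 0.1068 0.045 ]
thumb [0.4935 0.3256 0.07  ]
handle [0.4913 0.2252 0.075 ]
('top',) [0.60896084 0.24837642 0.19630665]
[[0.3, -0.1], [0.1, 0.7], [0.1, -0.6], [-0.4, 0.3], [0.5, -0.6], [0.1, 0.1], [0.2, -0.2], [-1.4, 0.4]]
knob [0.55  0.099 0.063]
notch [0.6066 0.1062 0.045 ]
thumb [0.4937 0.3254 0.07  ]
handle [0.4913 0.225  0.075 ]
('scene',) [0.61002373 0.25191327 0.20891002]
[[0.0, 0.0], [0.8, 0.1], [-0.6, -2.0], [-0.2, 0.5], [-0.0, 0.4], [-0.3, -0.2], [0.5, 0.2]]
knob [0.5529 0.1018 0.063 ]
notch [0.6095 0.1097 0.045 ]
thumb [0.4938 0.3275 0.07  ]
handle [0.4926 0.227  0.075 ]
```

```bash
cat >> h.py <<'E'
from scipy.spatial.transform import Rotation as Ro
def cur():
    s=readout.get_state(); q=s["orientation"]; return s,s["tcp_pos"],Ro.from_quat(np.r_[q[1:],q[0]])
def Rt(yaw,sgn=1,tilt=0):
    x=np.array([0,0,-1.]); y=sgn*np.array([np.cos(yaw),np.sin(yaw),0]); R=np.c_[x,y,np.cross(x,y)]
    return Ro.from_matrix(R)
def goal(pos,R):
    s,p,R0=cur(); d=R0.inv().apply(np.array(pos)-p); r=(R0.inv()*R).as_rotvec()
    print("shift",d.round(4),"turn",r.round(4),"|d|",np.linalg.norm(d).round(3),"F",s["wrist_force"].round(1),"gap",round(s["finger_gap"],4),"clk",s["clock"],"j",s["joint_pos"].round(2))
    return d,r
from fit import w
P=None
try: P=np.load("case.npy")
except Exception: pass
def case(c): return w(c,P)[0]
def incase(x): 
    C,S=np.cos(P[2]),np.sin(P[2]); d=np.array(x)-[P[0],P[1],0]; return np.array([C*d[0]+S*d[1],-S*d[0]+C*d[1],d[2]])*1000
E
sed -i 's/^from h import \*/from h import proj\nimport numpy as np/' fit.py
python3 - <<'E'
from h import *
print(cur()[2].as_matrix().round(3))
k=case((-87,-135,63))
for s in (1,-1): goal([k[0],k[1],.14],Rt(P[2],s))
E
```

```text
[[ 0.     0.225  0.974]
 [ 0.     0.974 -0.225]
 [-1.     0.     0.   ]]
shift [ 0.0913 -0.3544  0.5139] turn [ 1.1446e+00 -0.0000e+00 -1.0000e-04] |d| 0.631 F [ 0.1  0.9 -0.1] gap 0.0852 clk 1.2 j [ 1.2   0.31  0.05  1.3  -0.    1.43]
shift [ 0.0913 -0.3544  0.5139] turn [-1.997e+00  1.000e-04 -0.000e+00] |d| 0.631 F [ 0.1  0.9 -0.1] gap 0.0852 clk 1.2 j [ 1.2   0.31  0.05  1.3  -0.    1.43]
```

drive_tool(
  moves=[
    [[0,-0.035,0.05,0.11,0,0,145],[0,-0.07,0.1,0.22,0,0,145],[0,-0.105,0.155,0.34,0,0,145],[0,-0.14,0.205,0.45,0,0,145],[0,-0.175,0.255,0.57,0,0,145]],
  ],
  squeeze=40,
)

```text
clock: 1.82
tcp_pos: [0.3396, 0.331, 0.2316]
orientation: [0.651, 0.276, 0.651, -0.275]
wrist_force: [1.0, 1.2, -0.9]
finger_gap: 0.0366
```

Run:
```python
from h import *
k=case((-87,-135,63))
goal([k[0],k[1],.14],Rt(P[2],1))
```

```text
shift [ 0.0916 -0.0101  0.313 ] turn [ 5.71e-01 -2.00e-04 -1.10e-03] |d| 0.326 F [ 1.   1.2 -0.9] gap 0.0366 clk 1.825 j [ 0.6   0.12 -0.2   1.25  0.    1.4 ]
```

drive_tool(
  moves=[
    [[0.0,-0.002,0.06,0.12,0,0,145],[0.01,-0.004,0.12,0.24,0,0,145],[0.025,-0.006,0.18,0.36,0,0,145],[0.045,-0.008,0.235,0.47,0,0,145],[0.065,-0.01,0.29,0.571,0,0,145]],
  ],
)

```text
clock: 2.45
tcp_pos: [0.5358, 0.1143, 0.1663]
orientation: [0.547, 0.449, 0.546, -0.448]
wrist_force: [-0.2, 0.3, -0.2]
finger_gap: 0.0372
```

drive_tool(
  moves=[
    [[0.01,0,0.02,0,0,0,145],[0.02,0,0.022,0,0,0,145],[0.02,0,0.022,0,0,0,145],[0.02,0,0.022,0,0,0,145],[0.02,0,0.022,0,0,0,145]],
  ],
)

```text
clock: 3.08
tcp_pos: [0.5402, 0.0937, 0.1471]
orientation: [0.547, 0.449, 0.546, -0.447]
wrist_force: [-0.7, 0.2, 0.7]
finger_gap: 0.0369
```

Run:
```python
from h import *
k=case((-87,-135,63))
goal([k[0],k[1],.043],Rt(P[2],1))
for n,c in (("top",(230,232)),("scene",(245,190))):
    im=cams.read_camera(n); s=im[c[1]-50:c[1]+50,c[0]-65:c[0]+65]
    cv2.imwrite(f"pics/{n}1.png",cv2.resize(s,None,fx=6,fy=6,interpolation=cv2.INTER_CUBIC))
    print(proj(n,k),proj(n,cur()[1]))
```

```text
shift [ 0.1041  0.0108 -0.0035] turn [-0.0021 -0.0004 -0.0033] |d| 0.105 F [-0.7  0.2  0.7] gap 0.0369 clk 3.075 j [ 0.02  0.3  -0.18  1.08  0.    1.4 ]
[[251.7722967  231.84505028]] [[252.51772152 233.74175384]]
[[251.90032043 197.90041396]] [[248.01081548 174.19446288]]
```

View pics/scene1.png

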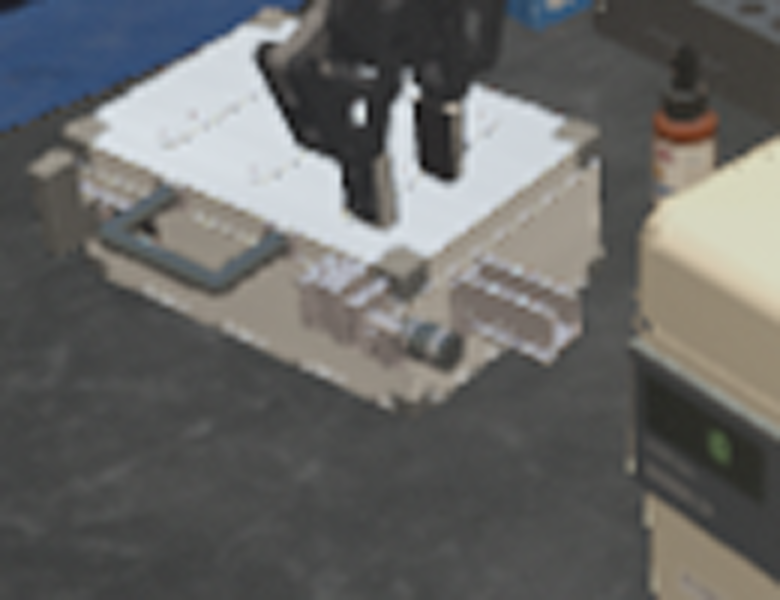

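View pics/top1.png

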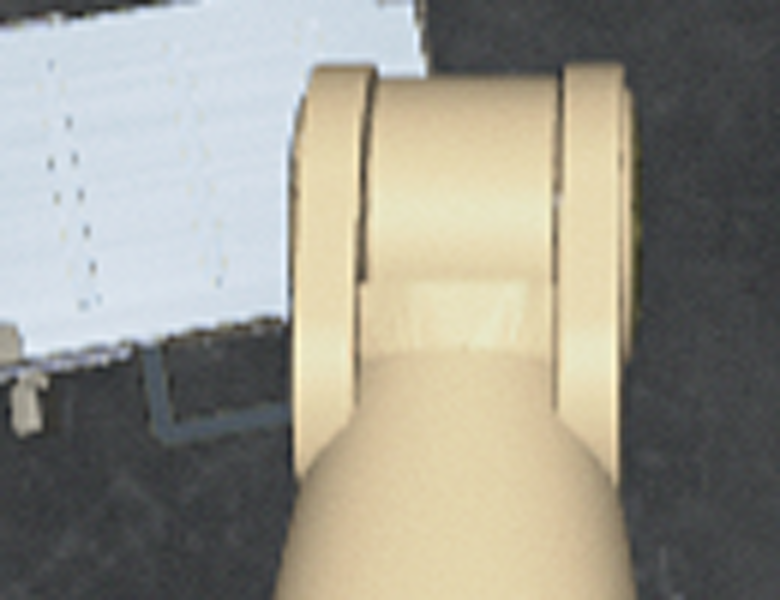

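Scene picture: the fingers hang above the knob, with the tips near crop (370,220) and (450,180). That agrees with the projected TCP, and the knob is at crop (435,345). Descending.

drive_tool(
  moves=[
    [[0.0,0.011,-0.0035,0,0,0,145],[0.025,0.011,-0.0035,0,0,0,145],[0.06,0.011,-0.0035,0,0,0,145],[0.085,0.011,-0.0035,0,0,0,145],[0.09,0.011,-0.0035,0,0,0,145]],
  ],
)

```text
clock: 3.8
tcp_pos: [0.5497, 0.0995, 0.0553]
orientation: [0.547, 0.449, 0.547, -0.448]
wrist_force: [-0.8, -0.2, 0.0]
finger_gap: 0.037
```

Run:
```python
from h import *
k=case((-87,-135,63))
goal([k[0],k[1],.043],Rt(P[2],1)); print(incase(cur()[1]))
for n,c in (("scene",(255,190)),):
    im=cams.read_camera(n); s=im[c[1]-50:c[1]+50,c[0]-65:c[0]+65]
    cv2.imwrite(f"pics/{n}2.png",cv2.resize(s,None,fx=6,fy=6,interpolation=cv2.INTER_CUBIC))
```

```text
shift [0.0123 0.0007 0.0002] turn [-0.0022 -0.001  -0.0001] |d| 0.012 F [-0.8 -0.2  0. ] gap 0.037 clk 3.8 j [ 0.03  0.4  -0.29  0.89  0.    1.41]
[ -87.67533587 -134.7981856    55.2778101 ]
```

View pics/scene2.png

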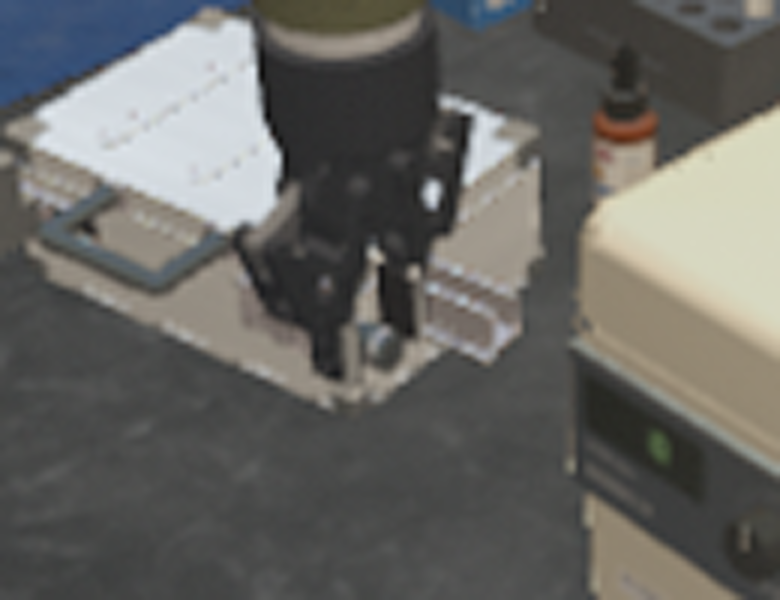

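The knob shows between the two fingers at crop (380,345). I'll go down and close.

drive_tool(
  moves=[
    [[0.012,0.0005,0,0,0,0,145],[0.012,0.0005,0,0,0,0,145],[0.012,0.0005,0,0,0,0,255],[0.012,0.0005,0,0,0,0,255],[0.012,0.0005,0,0,0,0,255]],
  ],
  squeeze=40,
)

```text
clock: 4.47
tcp_pos: [0.5512, 0.0995, 0.0443]
orientation: [0.547, 0.449, 0.546, -0.448]
wrist_force: [-0.3, 0.3, 0.5]
finger_gap: 0.0189
```

Run:
```python
from h import *
k=case((-87,-191,63))
goal([k[0],k[1],.043],Rt(P[2],1)); print(incase(cur()[1]))
```

```text
shift [ 0.0013 -0.0006  0.056 ] turn [-0.0024 -0.0007 -0.0023] |d| 0.056 F [-0.3  0.3  0.5] gap 0.0189 clk 4.475 j [ 0.03  0.41 -0.3   0.86  0.    1.41]
[ -86.23284352 -135.02501732   44.30031878]
```

drive_tool(
  moves=[
    [[0,0,0.012,0,0,0,255],[0,0,0.026,0,0,0,255],[0,0,0.04,0,0,0,255],[0,0,0.052,0,0,0,255],[0,0,0.056,0,0,0,255]],
  ],
)

```text
clock: 5.1
tcp_pos: [0.5623, 0.0434, 0.0441]
orientation: [0.547, 0.45, 0.546, -0.448]
wrist_force: [-0.1, 0.0, 0.4]
finger_gap: 0.0191
```

Run:
```python
from h import *
print(cur()[0]["wrist_force"],cur()[0]["finger_gap"],incase(cur()[1]))
for n,c in (("scene",(255,190)),):
    im=cams.read_camera(n); s=im[c[1]-50:c[1]+50,c[0]-65:c[0]+65]
    cv2.imwrite(f"pics/{n}3.png",cv2.resize(s,None,fx=6,fy=6,interpolation=cv2.INTER_CUBIC))
```

```text
[-0.13249718  0.03081382  0.35893885] 0.01905684036052597 [ -86.43459706 -192.28467555   44.14579104]
```

View pics/scene3.png

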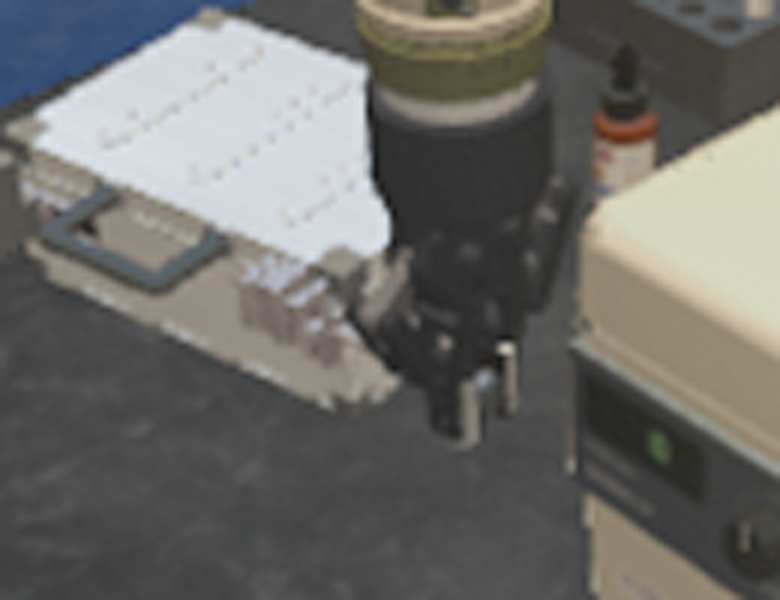

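The pin is out of the lug and held, with the knob between the fingers at crop (480,390). Next, up, then across to above the notch.

drive_tool(
  moves=[
    [[-0.01,0,0,0,0,0,255],[-0.022,0,0,0,0,0,255],[-0.022,0.025,0,0,0,0,255],[-0.022,0.05,0,0,0,0,255],[-0.022,0.057,0,0,0,0,255]],
  ],
)

```text
clock: 5.78
tcp_pos: [0.6198, 0.0551, 0.0674]
orientation: [0.548, 0.45, 0.546, -0.447]
wrist_force: [-0.0, -0.3, -0.9]
finger_gap: 0.0185
```

drive_tool(
  moves=[
    [[0,0,0,0,0,0,255],[0,0,0,0,0,0,255],[0,0,0,0,0,0,255],[0,0,0,0,0,0,255],[0,0,0,0,0,0,255]],
  ],
)

```text
clock: 6.4
tcp_pos: [0.6196, 0.055, 0.0674]
orientation: [0.548, 0.45, 0.546, -0.447]
wrist_force: [-0.2, 0.0, -0.2]
finger_gap: 0.0186
```

Run:
```python
from h import *
print(cur()[0]["wrist_force"],cur()[0]["finger_gap"],incase(cur()[1]))
k=case((-29.4,-191.5,45))
goal([k[0],k[1],.031],Rt(P[2],1)) 
pin=[case(c) for c in [(-30,-191,79),(-30,-116,79),(-30,-168,65),(-30,-110,65)]]
for n,c in (("scene",(265,185)),("top",(240,220))):
    im=cams.read_camera(n); s=im[c[1]-50:c[1]+50,c[0]-65:c[0]+65]
    cv2.imwrite(f"pics/{n}4.png",cv2.resize(s,None,fx=6,fy=6,interpolation=cv2.INTER_CUBIC))
    print((proj(n,np.array(pin))-np.array(c)+[65,50])*6)
```

```text
[-0.17137876  0.02484817 -0.18521481] 0.018570897701313323 [ -27.93759023 -192.2595941    67.43316369]
shift [ 0.0364 -0.0016 -0.0008] turn [-0.0029  0.     -0.0042] |d| 0.036 F [-0.2  0.  -0.2] gap 0.0186 clk 6.4 j [-0.04  0.49 -0.1   0.97  0.    1.33]
[[486.35559866 329.5320757 ]
 [356.86231335 275.36305075]
 [446.63862465 337.50069189]
 [348.59098386 295.84382155]]
[[558.73065057 226.61504173]
 [397.9788121  253.8953648 ]
 [510.26792165 238.2338211 ]
 [387.09259892 259.14128716]]
```

View pics/scene4.png

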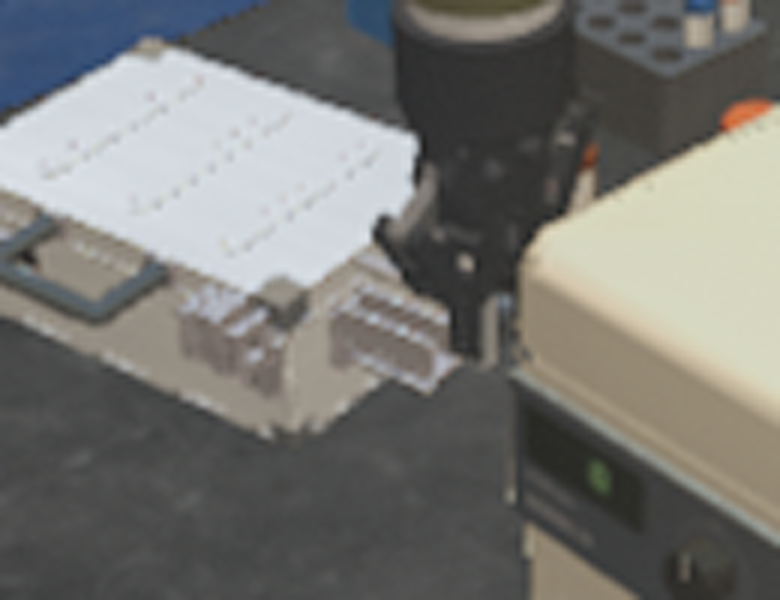

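View pics/top4.png

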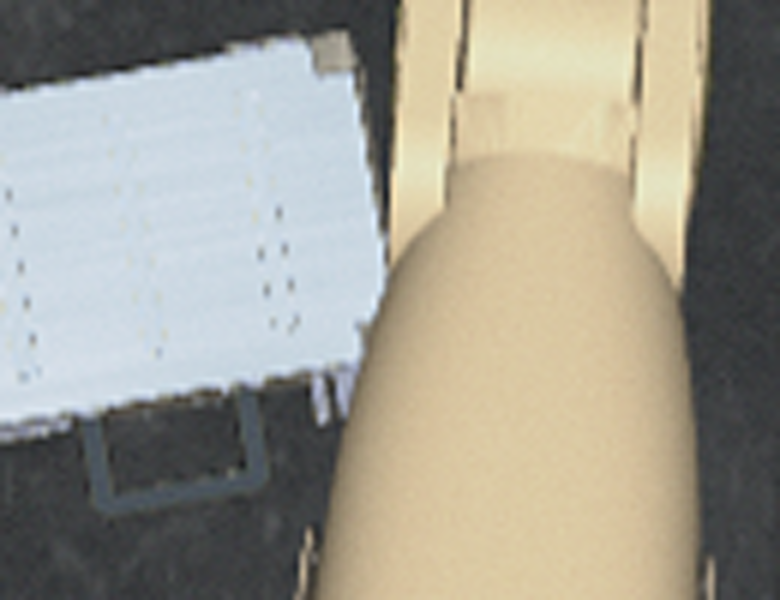

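drive_tool(
  moves=[
    [[0,-0.0018,0,0,0,0,255],[0,-0.0018,0,0,0,0,255],[0.008,-0.0018,0,0,0,0,255],[0.014,-0.0018,0,0,0,0,255],[0.014,-0.0018,0,0,0,0,255]],
  ],
)

```text
clock: 7.12
tcp_pos: [0.6173, 0.0547, 0.0523]
orientation: [0.547, 0.449, 0.546, -0.448]
wrist_force: [-0.9, -0.2, -0.3]
finger_gap: 0.0186
```

Run:
```python
from h import *
print(cur()[0]["wrist_force"],cur()[0]["finger_gap"],incase(cur()[1]))
k=case((-29.4,-191.5,45))
goal([k[0],k[1],.031],Rt(P[2],1)) 
for n,c in (("scene",(245,180)),):
    im=cams.read_camera(n); s=im[c[1]-25:c[1]+25,c[0]-32:c[0]+33]
    cv2.imwrite(f"pics/{n}5.png",cv2.resize(s,None,fx=12,fy=12,interpolation=cv2.INTER_CUBIC))
```

```text
[-0.86080188 -0.18971786 -0.29336433] 0.018588785285925977 [ -30.28334296 -192.04284582   52.28551147]
shift [ 0.0213  0.0008 -0.0005] turn [-0.0028 -0.0005 -0.0024] |d| 0.021 F [-0.9 -0.2 -0.3] gap 0.0186 clk 7.125 j [-0.04  0.5  -0.13  0.94  0.    1.33]
```

View pics/scene5.png

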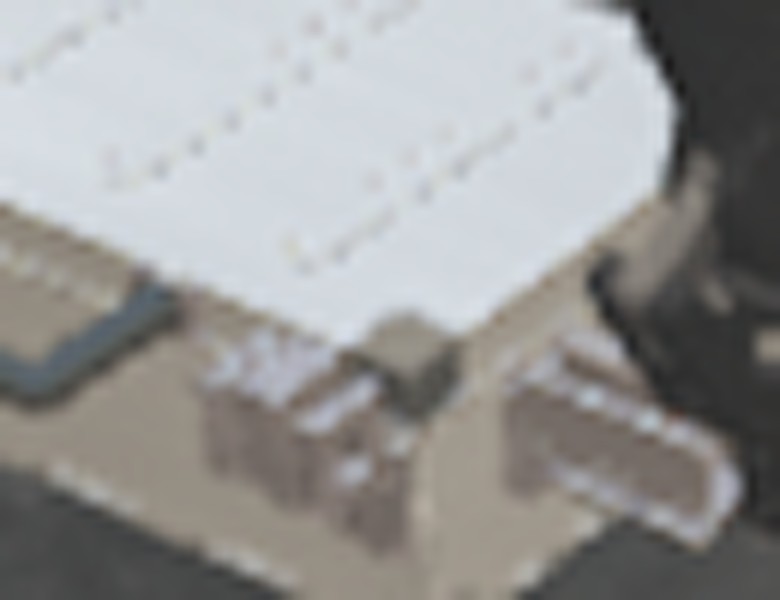

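The shank tip is above the trough, around crop (590,350). I'll lower it.

drive_tool(
  moves=[
    [[0.006,0.0005,0,0,0,0,255],[0.012,0.0005,0,0,0,0,255],[0.017,0.0005,0,0,0,0,255],[0.02,0.0005,0,0,0,0,255],[0.02,0.0005,0,0,0,0,255]],
  ],
)

```text
clock: 7.8
tcp_pos: [0.6179, 0.0548, 0.0324]
orientation: [0.547, 0.449, 0.546, -0.448]
wrist_force: [-1.0, -0.3, -1.3]
finger_gap: 0.0188
```

Run:
```python
from h import *
print(cur()[0]["wrist_force"],cur()[0]["finger_gap"],incase(cur()[1]))
k=case((-29.4,-191.5,45))
goal([k[0],k[1],.031],Rt(P[2],1)) 
for n,c in (("scene",(245,180)),):
    im=cams.read_camera(n); s=im[c[1]-25:c[1]+25,c[0]-32:c[0]+33]
    cv2.imwrite(f"pics/{n}6.png",cv2.resize(s,None,fx=12,fy=12,interpolation=cv2.INTER_CUBIC))
```

```text
[-1.04278855 -0.28708604 -1.33052051] 0.018819318075093038 [ -29.64130363 -192.09211525   32.38676222]
shift [ 0.0014  0.0002 -0.0006] turn [-0.0029 -0.0004 -0.0025] |d| 0.002 F [-1.  -0.3 -1.3] gap 0.0188 clk 7.8 j [-0.04  0.52 -0.15  0.9   0.    1.33]
```

View pics/scene6.png

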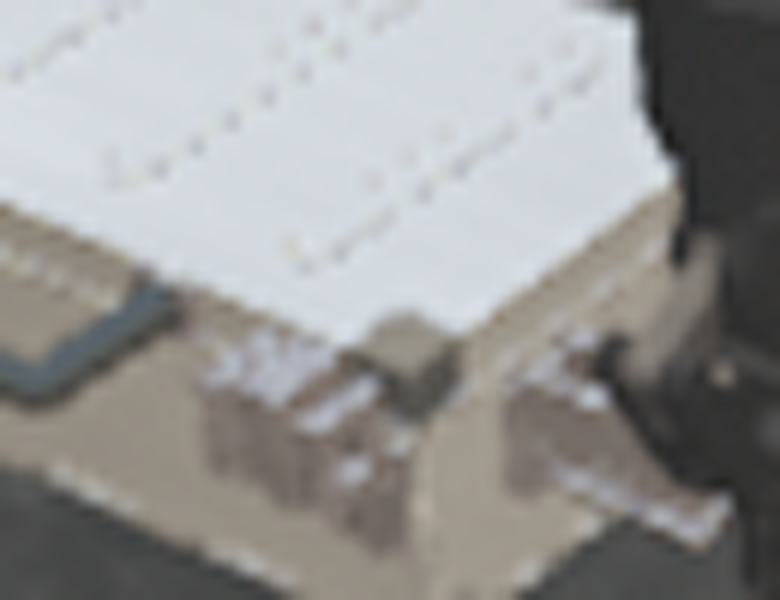

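No contact force, and the shank lies inside the trough. Down 1.5 mm, then open.

drive_tool(
  moves=[
    [[0.0015,0,0,0,0,0,255],[0.002,0,0,0,0,0,255],[0.002,0,0,0,0,0,140],[0.002,0,0,0,0,0,140],[0.002,0,0,0,0,0,140]],
  ],
)

```text
clock: 8.48
tcp_pos: [0.6182, 0.0548, 0.0308]
orientation: [0.547, 0.449, 0.546, -0.448]
wrist_force: [0.3, 0.0, 0.4]
finger_gap: 0.0385
```

drive_tool(
  moves=[
    [[-0.005,0,0,0,0,0,140],[-0.03,0,0,0,0,0,140],[-0.07,0,0,0,0,0,140],[-0.11,0,0,0,0,0,140],[-0.11,-0.05,0,0,0,0,140]],
  ],
)

```text
clock: 9.1
tcp_pos: [0.5749, 0.0446, 0.1455]
orientation: [0.551, 0.452, 0.543, -0.445]
wrist_force: [-0.6, -0.2, -1.4]
finger_gap: 0.0383
```

Run:
```python
from h import *
print(cur()[0]["wrist_force"],cur()[0]["finger_gap"],incase(cur()[1]))
k=case((-120,0,75)); goal([k[0],k[1],.14],Rt(P[2],1)) 
q=np.array([case(c) for c in [(-30,-191,49),(-30,-168,65),(-30,-168,49)]])
for n,c in (("scene",(255,185)),):
    im=cams.read_camera(n); s=im[c[1]-25:c[1]+25,c[0]-32:c[0]+33]
    cv2.imwrite(f"pics/{n}7.png",cv2.resize(s,None,fx=12,fy=12,interpolation=cv2.INTER_CUBIC))
    print((proj(n,q)-np.array(c)+[32,25])*12)
```

```text
[-0.61978973 -0.20716566 -1.37805363] 0.03828749223117873 [ -73.80967783 -193.56253012  145.54675447]
shift [ 0.0043 -0.0467 -0.1935] turn [-0.0022  0.0029 -0.0153] |d| 0.199 F [-0.6 -0.2 -1.4] gap 0.0383 clk 9.1 j [-0.06  0.34 -0.13  1.09  0.    1.31]
[[699.41104196 465.69881857]
 [617.2772493  375.00138378]
 [619.42692894 431.12846609]]
```

View pics/scene7.png

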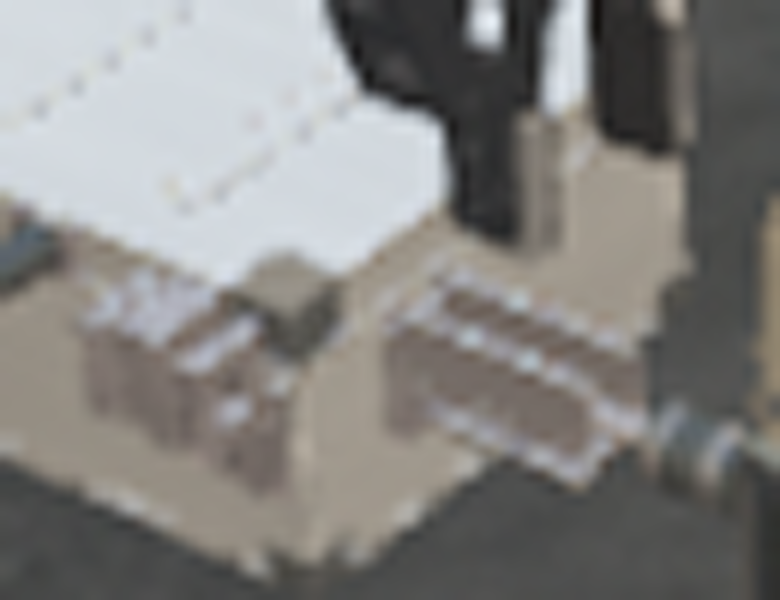

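The knob lies at crop (700,445), right at the notch's end, with the shank in the trough, as projected. Now to the handle.

drive_tool(
  moves=[
    [[0,-0.02,-0.04,0,0,0,140],[0,-0.035,-0.095,0,0,0,140],[0,-0.047,-0.15,0,0,0,140],[0,-0.047,-0.1935,0,0,-0.01,140],[0,-0.047,-0.1935,0,0,-0.01,140]],
  ],
)

```text
clock: 9.78
tcp_pos: [0.4765, 0.2277, 0.1415]
orientation: [0.545, 0.444, 0.551, -0.45]
wrist_force: [-0.0, -0.4, -0.9]
finger_gap: 0.0386
```

Run:
```python
from h import *
print(cur()[0]["wrist_force"],cur()[0]["finger_gap"],incase(cur()[1]))
k=case((-120,0,75)); goal([k[0],k[1],.056],Rt(P[2],1)) 
q=np.array([case(c) for c in [(-30,-191,49),(-30,-168,65),(-30,-168,49)]])
for n,c in (("scene",(235,180)),("top",(240,220))):
    im=cams.read_camera(n); s=im[c[1]-50:c[1]+50,c[0]-65:c[0]+65]
    cv2.imwrite(f"pics/{n}8.png",cv2.resize(s,None,fx=6,fy=6,interpolation=cv2.INTER_CUBIC))
    print((proj(n,q)-np.array(c)+[65,50])*6)
```

```text
[-0.04542765 -0.40239277 -0.94415881] 0.038640732616969674 [-134.00797839    5.34693982  141.51626916]
shift [0.0853 0.0151 0.0055] turn [ 0.0021 -0.0014  0.0128] |d| 0.087 F [-0.  -0.4 -0.9] gap 0.0386 clk 9.775 j [ 0.29  0.28 -0.23  1.08  0.    1.66]
[[667.70552098 412.84940928]
 [626.63862465 367.50069189]
 [627.71346447 395.56423305]]
[[559.36941622 233.69696614]
 [510.26792165 238.2338211 ]
 [511.1424175  241.884669  ]]
```

View pics/scene8.png

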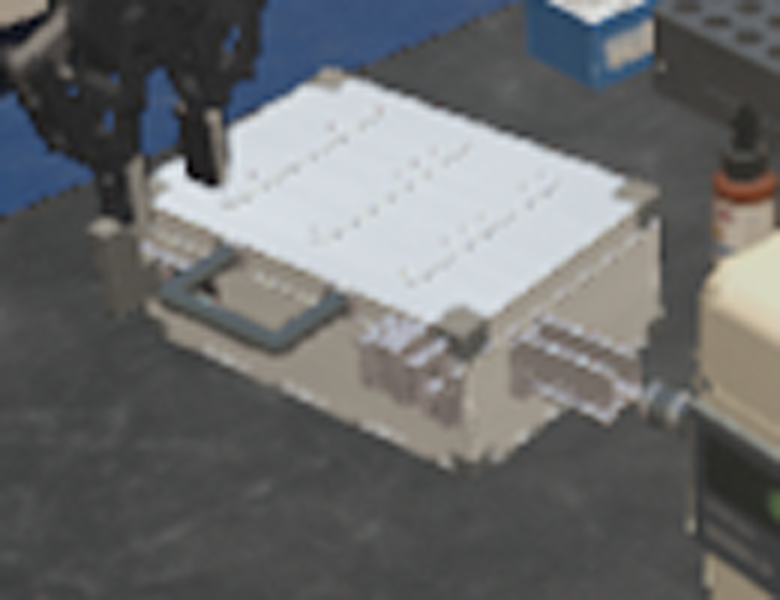

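View pics/top8.png

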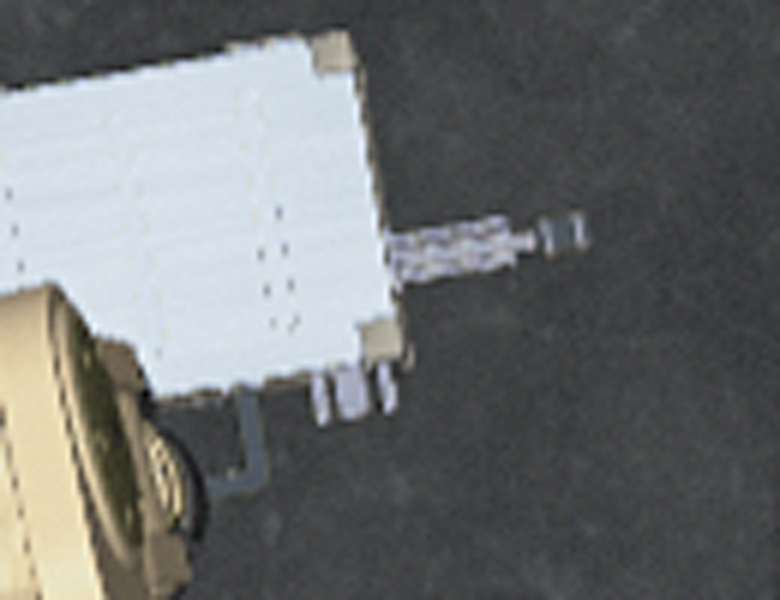

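The pin is in the notch: the knob is at top crop (565,233) against a predicted (559,234). Now I'll align over the handle and go down.

drive_tool(
  moves=[
    [[0,0.015,0.0055,0.002,0,0.012,140],[0,0.015,0.0055,0.002,0,0.012,140],[0.02,0.015,0.0055,0.002,0,0.012,140],[0.045,0.015,0.0055,0.002,0,0.012,140],[0.055,0.015,0.0055,0.002,0,0.012,140]],
  ],
)

```text
clock: 10.5
tcp_pos: [0.4917, 0.2217, 0.0847]
orientation: [0.545, 0.448, 0.547, -0.45]
wrist_force: [0.6, 0.2, 0.1]
finger_gap: 0.0383
```

Run:
```python
from h import *
print(cur()[0]["wrist_force"],cur()[0]["finger_gap"],incase(cur()[1]))
k=case((-120,0,75)); goal([k[0],k[1],.056],Rt(P[2],1)) 
for n,c in (("scene",(220,180)),):
    im=cams.read_camera(n); s=im[c[1]-50:c[1]+50,c[0]-65:c[0]+65]
    cv2.imwrite(f"pics/{n}9.png",cv2.resize(s,None,fx=6,fy=6,interpolation=cv2.INTER_CUBIC))
```

```text
[0.61687538 0.16424205 0.0588643 ] 0.03830555658335052 [-120.30580894   -3.55310658   84.71872653]
shift [ 0.0287  0.0004 -0.0035] turn [-0.0049 -0.0003  0.0035] |d| 0.029 F [0.6 0.2 0.1] gap 0.0383 clk 10.5 j [ 0.27  0.34 -0.29  0.94  0.    1.65]
```

View pics/scene9.png

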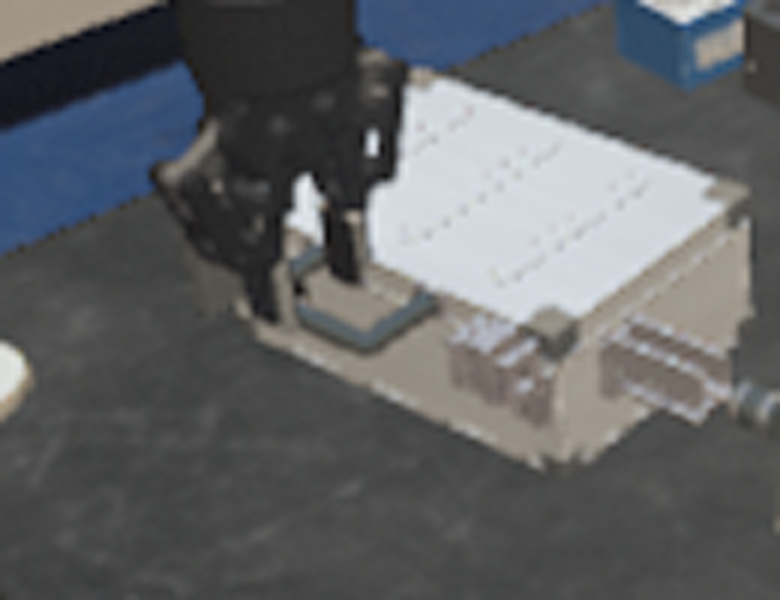

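The bar sits between the fingers, one in front at crop (280,300) and one inside the loop at (350,260). I'll lower and grip.

drive_tool(
  moves=[
    [[0.015,0,-0.0035,0,0,0,140],[0.029,0,-0.0035,0,0,0,140],[0.029,0,-0.0035,0,0,0,255],[0.029,0,-0.0035,0,0,0,255],[0.029,0,-0.0035,0,0,0,255]],
  ],
  squeeze=40,
)

```text
clock: 11.18
tcp_pos: [0.4906, 0.2251, 0.0553]
orientation: [0.545, 0.448, 0.547, -0.45]
wrist_force: [-0.0, 0.0, -1.2]
finger_gap: 0.011
```

Run:
```python
from h import *
s=cur()[0];print(s["wrist_force"],s["finger_gap"],incase(cur()[1]))
```

```text
[-0.02510637  0.02719041 -1.23492703] 0.010956565850696598 [-1.20733211e+02  9.06503373e-02  5.52556960e+01]
```

drive_tool(
  moves=[
    [[-0.002,0,0,0,0,0,255],[-0.004,0,0,0,0,0,255],[-0.006,0,0,0,0,0,255],[-0.0065,0,0,0,0,0,255],[-0.0065,0,0,0,0,0,255]],
  ],
)

```text
clock: 11.8
tcp_pos: [0.491, 0.2252, 0.0618]
orientation: [0.545, 0.448, 0.547, -0.45]
wrist_force: [2.4, 0.3, -4.6]
finger_gap: 0.0108
```

drive_tool(
  moves=[
    [[-0.001,0,0,0,0,0,255],[-0.002,0,0,0,0,0,255],[-0.003,0,0,0,0,0,255],[-0.004,0,0,0,0,0,255],[-0.004,0,0,0,0,0,255]],
  ],
)

```text
clock: 12.42
tcp_pos: [0.491, 0.2253, 0.0638]
orientation: [0.545, 0.448, 0.547, -0.45]
wrist_force: [8.2, 2.7, -20.3]
finger_gap: 0.0108
```

The force rose to 20 N at about 8.5 mm, with only 2 of the 4 mm reached, so the lid is caught. Letting it down and opening.

drive_tool(
  moves=[
    [[0.003,0,0,0,0,0,255],[0.006,0,0,0,0,0,255],[0.0085,0,0,0,0,0,255],[0.009,0,0,0,0,0,140],[0.009,0,0,0,0,0,140]],
  ],
)

```text
clock: 13.05
tcp_pos: [0.4913, 0.2254, 0.0552]
orientation: [0.545, 0.448, 0.547, -0.45]
wrist_force: [0.6, 0.1, -0.2]
finger_gap: 0.0383
```

drive_tool(
  moves=[
    [[0,0,0,0,0,0,140],[-0.02,0,0,0,0,0,140],[-0.05,0,0,0,0,0,140],[-0.08,0,0,0,0,0,140],[-0.08,0,0,0,0,0,140]],
  ],
)

```text
clock: 13.68
tcp_pos: [0.4936, 0.226, 0.1379]
orientation: [0.546, 0.45, 0.546, -0.448]
wrist_force: [-0.7, -0.1, -1.5]
finger_gap: 0.0385
```

Run:
```python
from h import *
s=cur()[0];print(s["wrist_force"],s["finger_gap"],incase(cur()[1]))
k=case((-101,125,75)); goal([k[0],k[1],.12],Rt(P[2],1)) 
for n,c in (("scene",(220,180)),):
    im=cams.read_camera(n); s=im[c[1]-50:c[1]+50,c[0]-65:c[0]+65]
    cv2.imwrite(f"pics/{n}10.png",cv2.resize(s,None,fx=6,fy=6,interpolation=cv2.INTER_CUBIC))
```

```text
[-0.66036915 -0.11383783 -1.45783087] 0.03845714017482033 [-117.58486642    0.31422817  137.92663207]
shift [ 0.0181  0.016  -0.1247] turn [-0.0047 -0.001  -0.0018] |d| 0.127 F [-0.7 -0.1 -1.5] gap 0.0385 clk 13.675 j [ 0.28  0.3  -0.21  1.06  0.    1.66]
```

View pics/scene10.png

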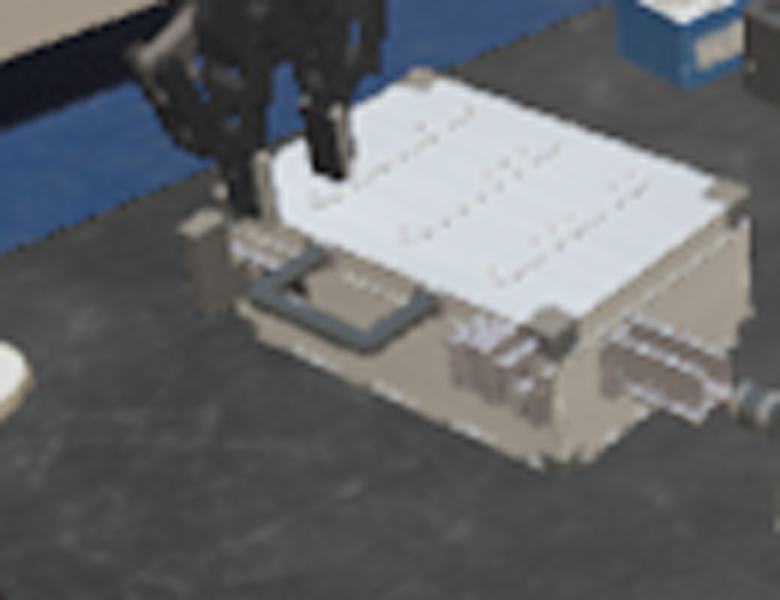

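The handle is released and the lid is down. The thumb is at crop (205,250), still at the left. I'll move to its left side with the fingers shut.

drive_tool(
  moves=[
    [[0,0,-0.04,0,0,0,255],[0,0.008,-0.085,0,0,0,255],[0,0.014,-0.13,0,0,0,255],[0,0.014,-0.132,0,0,0,255],[0.01,0.014,-0.132,0,0,0,255]],
  ],
)

```text
clock: 14.35
tcp_pos: [0.4805, 0.3577, 0.1255]
orientation: [0.546, 0.449, 0.547, -0.449]
wrist_force: [-0.7, -0.2, 0.2]
finger_gap: -0.0002
```

Run:
```python
from h import *
s=cur()[0];print(s["wrist_force"],s["finger_gap"],incase(cur()[1]))
k=case((-101,130,75)); goal([k[0],k[1],.05],Rt(P[2],1)) 
for n,c in (("scene",(220,180)),):
    im=cams.read_camera(n); s=im[c[1]-50:c[1]+50,c[0]-65:c[0]+65]
    cv2.imwrite(f"pics/{n}11.png",cv2.resize(s,None,fx=6,fy=6,interpolation=cv2.INTER_CUBIC))
```

```text
[-0.67983189 -0.23177733  0.16993377] -0.0001631866927627225 [-104.36453562  132.02777188  125.45177989]
shift [0.0754 0.0035 0.002 ] turn [-0.0041 -0.0002  0.0014] |d| 0.076 F [-0.7 -0.2  0.2] gap -0.0002 clk 14.35 j [ 0.51  0.41 -0.08  1.08  0.    1.88]
```

View pics/scene11.png

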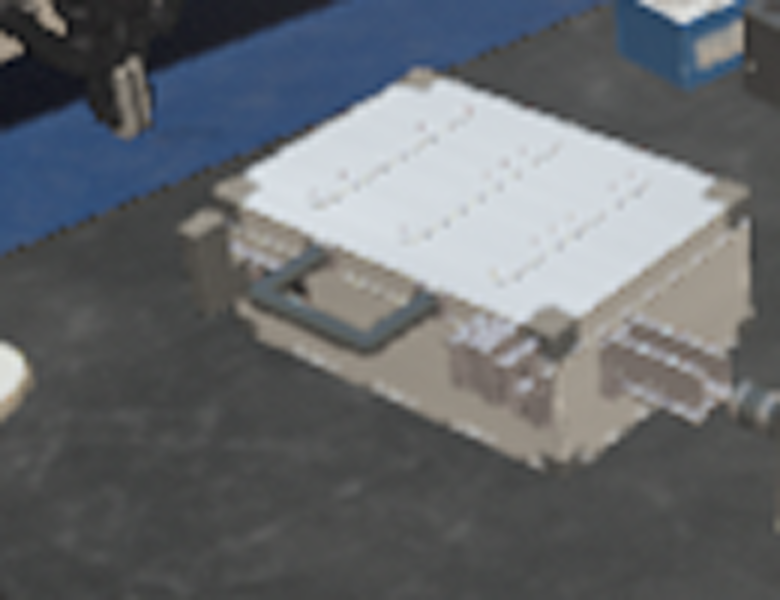

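drive_tool(
  moves=[
    [[0.02,0.003,0,0,0,0,255],[0.05,0.003,0,0,0,0,255],[0.072,0.003,0,0,0,0,255],[0.075,0.003,0,0,0,0,255],[0.075,0.003,0.005,0,0,0,255]],
  ],
)

```text
clock: 15.02
tcp_pos: [0.4835, 0.3514, 0.0488]
orientation: [0.545, 0.448, 0.547, -0.451]
wrist_force: [0.1, -0.7, 0.4]
finger_gap: -0.0001
```

Run:
```python
from h import *
s=cur()[0];print(s["wrist_force"],s["finger_gap"],incase(cur()[1]))
k=case((-101,84,75)); goal([k[0],k[1],.05],Rt(P[2],1)) 
for n,c in (("scene",(220,180)),):
    im=cams.read_camera(n); s=im[c[1]-50:c[1]+50,c[0]-65:c[0]+65]
    cv2.imwrite(f"pics/{n}12.png",cv2.resize(s,None,fx=6,fy=6,interpolation=cv2.INTER_CUBIC))
```

```text
[ 0.13652688 -0.72388525  0.41368703] -8.415401268729914e-05 [-102.70009108  125.29911251   48.76308078]
shift [-0.0012  0.0019  0.0413] turn [-0.0057  0.0008  0.0044] |d| 0.041 F [ 0.1 -0.7  0.4] gap -0.0001 clk 15.025 j [ 0.49  0.47 -0.18  0.92  0.    1.87]
```

View pics/scene12.png

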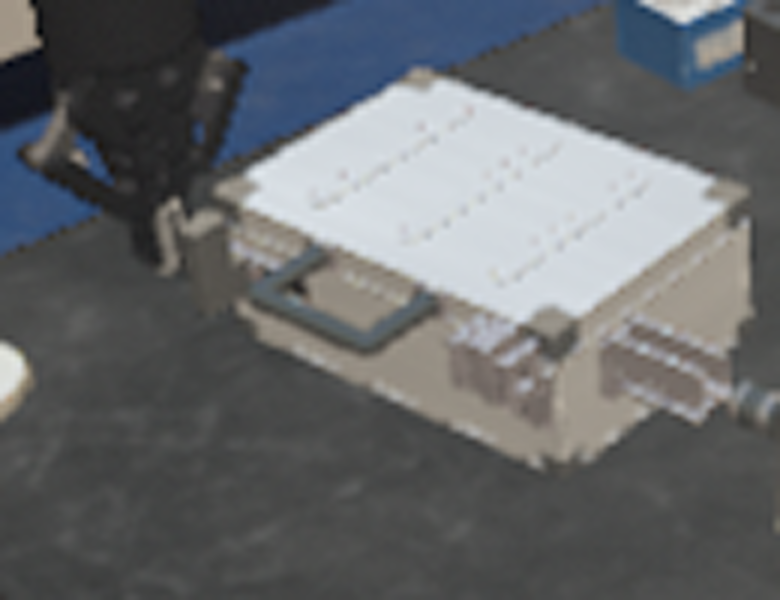

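The fingers are at crop (165,240), just left of the thumb at (205,250). I'll raise 13 mm so the knuckles clear the lid, then push right.

drive_tool(
  moves=[
    [[-0.013,-0.003,0,0,0,0,255],[-0.013,-0.003,0.005,0,0,0,255],[-0.013,-0.003,0.013,0,0,0,255],[-0.013,-0.003,0.021,0,0,0,255],[-0.013,-0.003,0.029,0,0,0,255]],
  ],
)

```text
clock: 15.7
tcp_pos: [0.4871, 0.322, 0.0626]
orientation: [0.545, 0.449, 0.546, -0.45]
wrist_force: [1.5, 2.0, 1.1]
finger_gap: 0.0001
```

drive_tool(
  moves=[
    [[0,0,0.004,0,0,0,255],[0,0,0.008,0,0,0,255],[0,0,0.01,0,0,0,255],[0,0,0.012,0,0,0,255],[0,0,0.013,0,0,0,255]],
  ],
)

```text
clock: 16.32
tcp_pos: [0.4889, 0.3131, 0.0627]
orientation: [0.544, 0.45, 0.549, -0.447]
wrist_force: [-2.8, 18.1, -0.9]
finger_gap: 0.0002
```

Run:
```python
from h import *
s=cur()[0];print(s["wrist_force"],s["finger_gap"],incase(cur()[1]))
for n,c in (("scene",(220,180)),):
    im=cams.read_camera(n); s=im[c[1]-50:c[1]+50,c[0]-65:c[0]+65]
    cv2.imwrite(f"pics/{n}13.png",cv2.resize(s,None,fx=6,fy=6,interpolation=cv2.INTER_CUBIC))
```

```text
[-2.7951887  18.12423958 -0.90640927] 0.00016494694702665945 [-104.9706866    86.59731194   62.71841903]
```

View pics/scene13.png

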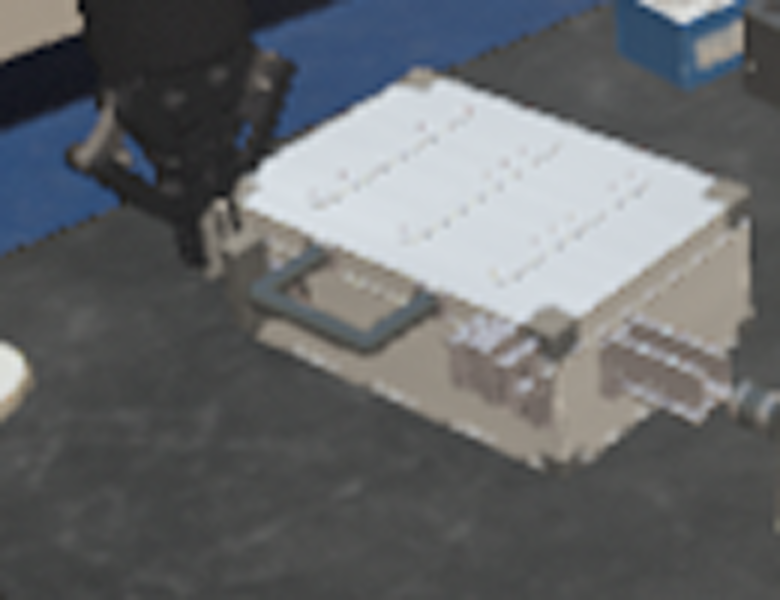

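Hard stop: 18 N at case y 86.6, where I expected 86, and the thumb has moved to crop (242,270). I'll back off, raise, and go to the handle.

drive_tool(
  moves=[
    [[0,0,-0.01,0,0,0,255],[0,0,-0.02,0,0,0,255],[-0.03,0,-0.02,0,0,0,200],[-0.06,0,-0.02,0,0,0,140],[-0.08,0,-0.02,0,0,0,140]],
  ],
)

```text
clock: 17.0
tcp_pos: [0.4855, 0.332, 0.144]
orientation: [0.544, 0.45, 0.549, -0.448]
wrist_force: [0.1, -0.1, -0.5]
finger_gap: 0.0382
```

Run:
```python
from h import *
s=cur()[0];print(s["wrist_force"],s["finger_gap"],incase(cur()[1]))
k=case((-120,0,75)); goal([k[0],k[1],.13],Rt(P[2],1))
```

```text
[ 0.14389906 -0.05571237 -0.48967224] 0.03817065918920061 [-104.5853416   105.88470281  143.98886716]
shift [ 0.0133 -0.015   0.106 ] turn [-0.0033 -0.0072  0.0018] |d| 0.108 F [ 0.1 -0.1 -0.5] gap 0.0382 clk 17.0 j [ 0.46  0.38 -0.08  1.11  0.01  1.83]
```

drive_tool(
  moves=[
    [[0,-0.006,0.04,0,-0.004,0,140],[0,-0.015,0.08,-0.002,-0.007,0,140],[0,-0.015,0.106,-0.003,-0.007,0.002,140],[0.01,-0.015,0.106,-0.003,-0.007,0.002,140],[0.02,-0.015,0.106,-0.003,-0.007,0.002,140]],
  ],
)

```text
clock: 17.62
tcp_pos: [0.4911, 0.2255, 0.1224]
orientation: [0.547, 0.448, 0.547, -0.448]
wrist_force: [-0.5, 0.3, -0.1]
finger_gap: 0.0387
```

Run:
```python
from h import *
s=cur()[0];print(s["wrist_force"],s["finger_gap"],incase(cur()[1]))
k=case((-120,0,75)); goal([k[0],k[1],.056],Rt(P[2],1)) 
im=cams.read_camera("scene"); c=(220,180); s=im[c[1]-50:c[1]+50,c[0]-65:c[0]+65]
cv2.imwrite(f"pics/scene14.png",cv2.resize(s,None,fx=6,fy=6,interpolation=cv2.INTER_CUBIC))
```

```text
[-0.54471711  0.27102746 -0.07062657] 0.038685918056156156 [-120.16415983    0.31766316  122.43837987]
shift [0.0664 0.0002 0.0003] turn [-0.0006 -0.0001  0.0004] |d| 0.066 F [-0.5  0.3 -0.1] gap 0.0387 clk 17.625 j [ 0.28  0.3  -0.24  1.03  0.    1.65]
```

View pics/scene14.png

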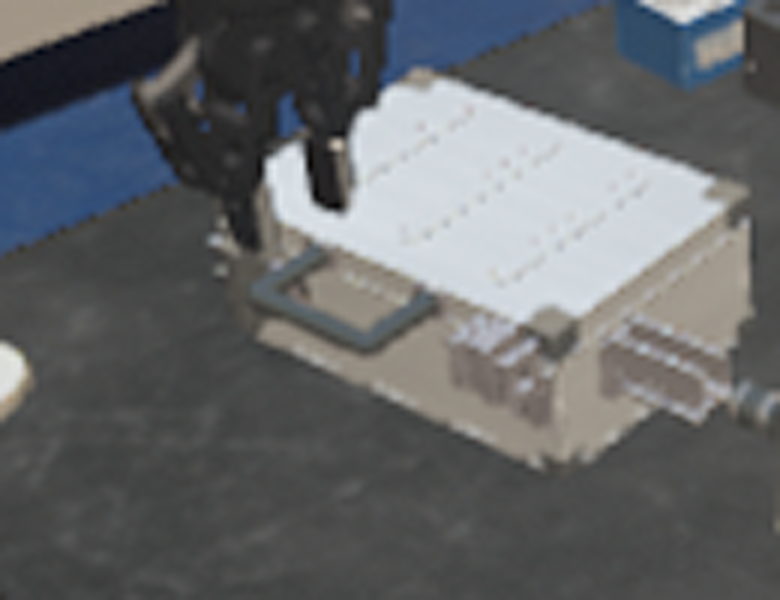

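The slide is at its right end, and the fingers are above the handle. Down and grip.

drive_tool(
  moves=[
    [[0.03,0,0,0,0,0,140],[0.06,0,0,0,0,0,140],[0.067,0,0,0,0,0,140],[0.067,0,0,0,0,0,255],[0.067,0,0,0,0,0,255]],
  ],
  squeeze=40,
)

```text
clock: 18.3
tcp_pos: [0.4904, 0.226, 0.0548]
orientation: [0.547, 0.447, 0.548, -0.448]
wrist_force: [-1.2, 0.9, -1.2]
finger_gap: 0.0107
```

drive_tool(
  moves=[
    [[0,0,0,0,0,0,255],[0,0,0,0,0,0,255],[-0.005,0,0,0,0,0,255],[-0.01,0.0,0,0,0,0,255],[-0.015,0.0,0,0,0,0,255]],
  ],
)

```text
clock: 18.92
tcp_pos: [0.4917, 0.2263, 0.0706]
orientation: [0.548, 0.448, 0.547, -0.447]
wrist_force: [4.4, 1.8, -2.8]
finger_gap: 0.0104
```

Run:
```python
from h import *
s,p,R=cur();c=incase(p);print(s["wrist_force"],s["finger_gap"],c)
# handle path
r=np.array([-195,9.]);
a0=np.hypot(*r); ph=np.arctan2(9,195)
for th in np.arange(0,1.0,.1):
    x=75-a0*np.cos(th+ph); z=66+a0*np.sin(th+ph)
    print(round(th,2),"tcp case x,z",round(x,1),round(z-19,1))
```

```text
[ 4.41968804  1.77412141 -2.81552345] 0.01035897600346346 [-119.3755214     1.03718354   70.6449369 ]
0.0 tcp case x,z -120.0 56.0
0.1 tcp case x,z -118.1 75.4
0.2 tcp case x,z -114.3 94.6
0.3 tcp case x,z -108.6 113.2
0.4 tcp case x,z -101.1 131.2
0.5 tcp case x,z -91.8 148.4
0.6 tcp case x,z -80.9 164.5
0.7 tcp case x,z -68.3 179.5
0.8 tcp case x,z -54.4 193.2
0.9 tcp case x,z -39.2 205.3
```

The lid rose freely (3 N at 16 mm). I'll follow its arc upward.

drive_tool(
  moves=[
    [[-0.008,0.001,0,0,0,0,255],[-0.0155,0.0025,0,0,0,0,255],[-0.023,0.0045,0,0,0,0,255],[-0.0325,0.007,0,0,0,0,255],[-0.042,0.01,0,0,0,0,255]],
  ],
)

```text
clock: 19.55
tcp_pos: [0.5015, 0.2284, 0.1132]
orientation: [0.547, 0.448, 0.547, -0.447]
wrist_force: [2.1, 1.9, -4.4]
finger_gap: 0.0105
```

```bash
cat > arc.py <<'E'
from h import *
from scipy.optimize import minimize_scalar
s,p,R=cur();c=incase(p);print("F",s["wrist_force"].round(1),"gap",round(s["finger_gap"],4),c.round(1),"j",s["joint_pos"].round(2), "clk",s["clock"])
f=lambda th:np.array([75-195.2*np.cos(th+.0461)-.9,66+195.2*np.sin(th+.0461)-19-1.2])
q=np.array([c[0],c[2]])
th=minimize_scalar(lambda t:np.sum((f(t)-q)**2),bounds=(0,1.2),method="bounded").x
print("theta",th,"err",q-f(th))
for d in (.05,.1,.15,.2,.25,.3): 
    D=f(th+d)-q; print(round(th+d,3),"tool x",round(-D[1]/1000,4),"tool y",round(D[0]/1000,4), "toolz",(c[1]/1000).round(4))
E
python3 arc.py
```

```text
F [ 2.1  1.9 -4.4] gap 0.0105 [-109.4    1.1  113.2] j [ 0.28  0.33 -0.23  1.01  0.    1.65] clk 19.55
theta 0.3059747495009872 err [-0.29607983  0.10876804]
0.356 tool x -0.009 tool y 0.0039 toolz 0.0011
0.406 tool x -0.0178 tool y 0.0079 toolz 0.0011
0.456 tool x -0.0265 tool y 0.0124 toolz 0.0011
0.506 tool x -0.035 tool y 0.0173 toolz 0.0011
0.556 tool x -0.0431 tool y 0.0226 toolz 0.0011
0.606 tool x -0.051 tool y 0.0284 toolz 0.0011
```

drive_tool(
  moves=[
    [[-0.009,0.004,0,0,0,0,255],[-0.018,0.008,0,0,0,0,255],[-0.0265,0.0125,0,0,0,0,255],[-0.035,0.0175,0,0,0,0,255],[-0.043,0.0225,0,0,0,0,255]],
  ],
)

```text
clock: 20.18
tcp_pos: [0.5221, 0.2327, 0.1566]
orientation: [0.547, 0.447, 0.548, -0.448]
wrist_force: [-5.8, -0.7, 0.2]
finger_gap: 0.0105
```

```bash
python3 arc.py
python3 - <<'E'
from h import *
im=cams.read_camera("scene"); c=(220,160); s=im[c[1]-75:c[1]+75,c[0]-98:c[0]+97]
cv2.imwrite(f"pics/scene15.png",cv2.resize(s,None,fx=4,fy=4,interpolation=cv2.INTER_CUBIC))
E
```

```text
F [-5.8 -0.7  0.2] gap 0.0105 [-88.3   1.3 156.6] j [ 0.28  0.34 -0.1   1.13  0.    1.65] clk 20.175
theta 0.5524351460714603 err [-1.13700659  0.77542148]
0.602 tool x -0.0071 tool y 0.0068 toolz 0.0013
0.652 tool x -0.0148 tool y 0.0129 toolz 0.0013
0.702 tool x -0.0221 tool y 0.0194 toolz 0.0013
0.752 tool x -0.0291 tool y 0.0262 toolz 0.0013
0.802 tool x -0.0357 tool y 0.0334 toolz 0.0013
0.852 tool x -0.042 tool y 0.0408 toolz 0.0013
```

View pics/scene15.png

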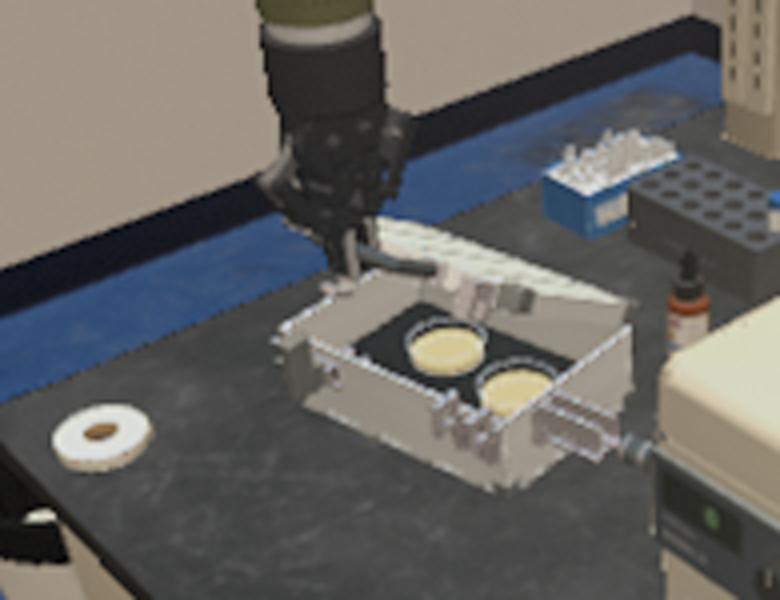

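The lid is opening, held at crop (380,255), with the pin still in the notch at (635,450). Continuing up.

drive_tool(
  moves=[
    [[-0.0075,0.0065,0,0,0,0,255],[-0.015,0.013,0,0,0,0,255],[-0.022,0.0195,0,0,0,0,255],[-0.029,0.026,0,0,0,0,255],[-0.0355,0.0335,0,0,0,0,255]],
  ],
)

```text
clock: 20.85
tcp_pos: [0.5533, 0.2392, 0.1947]
orientation: [0.546, 0.446, 0.549, -0.449]
wrist_force: [-12.3, -1.2, 9.4]
finger_gap: 0.0102
```

```bash
python3 arc.py
```

```text
F [-12.3  -1.2   9.4] gap 0.0102 [-56.5   1.5 194.7] j [0.27 0.38 0.06 1.25 0.   1.64] clk 20.85
theta 0.8046233226743762 err [-1.88751596  2.15174908]
0.855 tool x -0.0041 tool y 0.0094 toolz 0.0015
0.905 tool x -0.01 tool y 0.0172 toolz 0.0015
0.955 tool x -0.0154 tool y 0.0253 toolz 0.0015
1.005 tool x -0.0205 tool y 0.0336 toolz 0.0015
1.055 tool x -0.0251 tool y 0.0422 toolz 0.0015
1.105 tool x -0.0293 tool y 0.051 toolz 0.0015
```

drive_tool(
  moves=[
    [[-0.003,0.003,0,0,0,0,255],[-0.006,0.0065,0,0,0,0,255],[-0.0085,0.01,0,0,0,0,255],[-0.011,0.013,0,0,0,0,255],[-0.0125,0.0155,0,0,0,0,255]],
  ],
)

```text
clock: 21.48
tcp_pos: [0.5679, 0.2423, 0.2076]
orientation: [0.546, 0.446, 0.549, -0.449]
wrist_force: [-9.0, -0.3, 8.4]
finger_gap: 0.0102
```

drive_tool(
  moves=[
    [[0,0,0,0,0,0,255],[0,0,0,0,0,0,255],[0,0,0,0,0,0,255],[0,0,0,0,0,0,255],[0,0,0,0,0,0,255]],
  ],
)

```text
clock: 22.1
tcp_pos: [0.5679, 0.2423, 0.2077]
orientation: [0.546, 0.446, 0.549, -0.449]
wrist_force: [-4.5, -0.3, 3.5]
finger_gap: 0.0104
```

```bash
python3 arc.py|head -2
python3 - <<'E'
from h import *
im=cams.read_camera("scene"); c=(235,160); s=im[c[1]-75:c[1]+75,c[0]-98:c[0]+97]
cv2.imwrite(f"pics/scene16.png",cv2.resize(s,None,fx=4,fy=4,interpolation=cv2.INTER_CUBIC))
im=cams.read_camera("top"); cv2.imwrite("pics/top16.png",im)
E
python3 arc.py|head -2
```

```text
F [-4.5 -0.3  3.5] gap 0.0104 [-41.6   1.6 207.7] j [0.27 0.41 0.13 1.3  0.   1.64] clk 22.1
theta 0.9043808567951414 err [-2.20419534  3.08544712]
F [-5.1 -0.3  3.9] gap 0.0103 [-41.6   1.6 207.7] j [0.27 0.41 0.13 1.3  0.   1.64] clk 22.2
theta 0.9042614604225926 err [-2.21354512  3.09775303]
```

View pics/scene16.png

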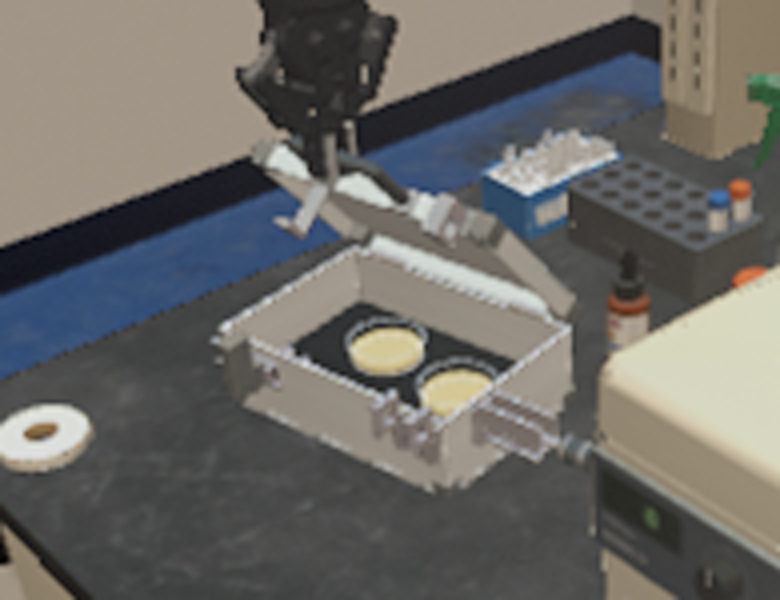

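View pics/top16.png

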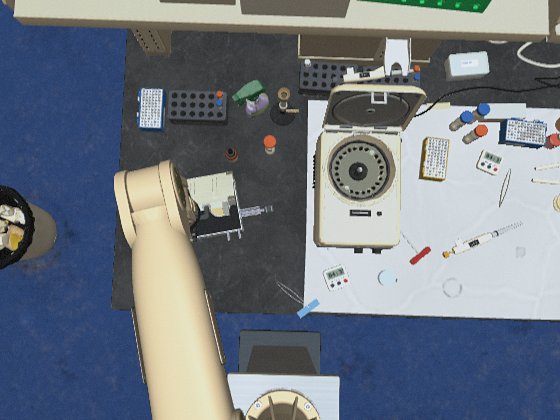

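The lid is up at about 0.9 rad and still. The knob is at scene pixel (281,197), the same as after placing, and the bystanders look unmoved. Handing in.

Run:
```python
from h import *
env.hand_in()
s,p,R=cur(); print(s["clock"],s["wrist_force"].round(1),s["finger_gap"],incase(p).round(1))
```

```text
the job is handed in; nothing more can be done
the job is handed in; nothing more can be done
```

I handed the job in at about 22 s, with the lid held up by its handle at about 0.89–0.90 rad (51°). No verdict was reported.

- **Pin:** I pulled it 57 mm out of the lug, laid it in the notch and let go. The top view put the knob about 54 mm out along -y, with the shank in the trough. The scene view put the knob at the same pixel just before handing in.
- **Tug:** The lid stopped hard at about 8.5 mm with 20 N on the wrist, so it was caught. I let it down and let go of the handle.
- **Slide:** I pushed it right until it stopped at 18 N, with the finger at case y 86.6 mm (86 mm expected at the right-hand end). After that the lid lifted freely at about 3 N.
- **Final hold:** The last readings were steady over 0.6 s, with 40 N grip set and about 5–6 N on the wrist. By eye, the tape, timer, dropper, tube, forceps and beaker had not moved in the last pictures, where they showed; the tape was visible only in the scene view.

**Disagreement:** At the end the tool sat about 4 mm outside the arc I had worked out for the handle. That is either calibration error or the bar sitting slightly lower between the pads. Even allowing for it, the lid is well above 0.77 rad, and the grasp point should be well within 45 mm of the handle's middle. The readout after hand-in was refused, so the last figures are from just before it.

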